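# Gather the bottle caps in a corner of the tray

### The job

One bottle cap has been left on the bench: first put it into the metal tray with the other three while the tray stands flat. Then lift the tray by the tab on its corner so that it tips onto the opposite corner and all four caps slide together into that opposite corner, and finish while still holding the tray tilted like that, held by the gripper alone with its low corner on the bench or in the air. Leave the bottles, beaker and calculator alone.

Things in the scene. Friction and masses are not known exactly. Their poses are not given: they have to be found in the camera images.
- tray: loose plain light-metal tray, open on top, 170 mm (its x) by 130 mm (its y), 40 mm high, walls and floor 5 mm thick, 0.2 to 0.4 kg, flat on the bench; origin at the centre of its underside, z up. An upright grip tab of the same metal stands on the outside of its +x +y corner; it points straight out along the tray's diagonal, 36 mm long in that direction, 12 mm thick across it, from 12 to 64 mm above the bench. The caps are to gather in the opposite (-x -y) corner
- tab (a point): middle of the top edge of the tray's grip tab, at (96.9, 74.1, 64) mm in the tray's frame; the tab's faces are pinched across the tray's diagonal (square to the line from this point to corner)
- corner (a point): the inner corner of the tray floor opposite the tab, where floor and two walls meet, at (-80, -60, 5) mm in the tray's frame; the outer foot of that corner, on which the tray tips, is at (-85, -65, 0) mm
- cap0: black plastic screw cap, a disc 24 mm across and 16 mm high, 12 g, origin at the centre of its underside, z up through its top. Hard and smooth: it slides on the tray floor at a slope of about 7 to 10 degrees, but a cap rubbing along a side wall may need the tray tipped to 22 degrees. Starts lying flat in the tray
- cap1: black plastic screw cap, a disc 24 mm across and 16 mm high, 12 g, origin at the centre of its underside, z up through its top. Hard and smooth: it slides on the tray floor at a slope of about 7 to 10 degrees, but a cap rubbing along a side wall may need the tray tipped to 22 degrees. Starts lying flat in the tray
- cap2: black plastic screw cap, a disc 24 mm across and 16 mm high, 12 g, origin at the centre of its underside, z up through its top. Hard and smooth: it slides on the tray floor at a slope of about 7 to 10 degrees, but a cap rubbing along a side wall may need the tray tipped to 22 degrees. Starts lying flat in the tray
- stray: black plastic screw cap, a disc 24 mm across and 16 mm high, 12 g, origin at the centre of its underside, z up through its top. Hard and smooth: it slides on the tray floor at a slope of about 7 to 10 degrees, but a cap rubbing along a side wall may need the tray tipped to 22 degrees. Starts lying flat on the bench, to the left or right of the tray
- dropper: bystander: amber bottle with black cap, 38 mm across, 85 mm high, on the side of the tray away from the stray cap; origin at the centre of its underside
- beaker: bystander: glass beaker 64 mm across, 85 mm high, to the left; origin at the centre of its underside
- wash: bystander: white plastic bottle with blue cap, 72 mm across, 200 mm high, to the right; origin at the centre of its underside
- calculator: bystander: black pocket calculator 160 x 80 x 15 mm lying beyond the tray; origin at the centre of its underside

How it is judged:
On the way, in this order (a step that is already met when the one before it is completed fails the run):
1. the stray cap lies let go in the tray, the tray flat on the bench (x of stray in the frame of tray between -0.08 and 0.08 m and y of stray in the frame of tray between -0.06 and 0.06 m and z of stray in the frame of tray between 0 and 0.04 m and contact force between the fingers and stray below 0.05 N and angle between tray's own z axis and vertical below 0.08 rad), for 0.2 s.
2. the tray is tilted with the gripper on it (angle between tray's own z axis and vertical above 0.2 rad and contact force between the fingers and tray above 1 N), for 0.2 s.
At the end, for the whole second after the job is handed in: The gripper holds the tray still (over 1 N), tilted 0.2 to 1.0 rad, the tab's top over 90 mm above the bench, no bystander touching it; all four caps are in the tray, at rest, free of the fingers, each cap's origin within 80 mm of corner (all of step 2 and x of cap0 in the frame of tray between -0.08 and 0.08 m and y of cap0 in the frame of tray between -0.06 and 0.06 m and z of cap0 in the frame of tray between 0 and 0.04 m and distance between each of cap0, cap1, cap2, stray and corner below 0.08 m and linear speed of each of cap0, cap1, cap2, stray, tray below 0.03 m/s and x of cap1 in the frame of tray between -0.08 and 0.08 m and y of cap1 in the frame of tray between -0.06 and 0.06 m and z of cap1 in the frame of tray between 0 and 0.04 m and x of cap2 in the frame of tray between -0.08 and 0.08 m and y of cap2 in the frame of tray between -0.06 and 0.06 m and z of cap2 in the frame of tray between 0 and 0.04 m and x of stray in the frame of tray between -0.08 and 0.08 m and y of stray in the frame of tray between -0.06 and 0.06 m and z of stray in the frame of tray between 0 and 0.04 m and angle between tray's own z axis and vertical below 1 rad and height (world z) of tab above 0.09 m and contact force between tray and dropper below 0.2 N and contact force between tray and beaker below 0.2 N and contact force between tray and wash below 0.2 N and contact force between tray and calculator below 0.2 N and contact force between the fingers and cap0 below 0.05 N and contact force between the fingers and cap1 below 0.05 N and contact force between the fingers and cap2 below 0.05 N and contact force between the fingers and stray below 0.05 N); the arm keeps its last pose, push and grip.
It fails at once if the amber bottle is moved more than 30 mm or tipped (distance of dropper from where it was at the start of the episode above 0.03 m or angle between dropper's own z axis and vertical above 0.4 rad).
It fails at once if the beaker is moved more than 30 mm or tipped (distance of beaker from where it was at the start of the episode above 0.03 m or angle between beaker's own z axis and vertical above 0.4 rad).
It fails at once if the white bottle is moved more than 30 mm or tipped (distance of wash from where it was at the start of the episode above 0.03 m or angle between wash's own z axis and vertical above 0.4 rad).
It fails at once if the calculator is moved more than 30 mm or tipped (distance of calculator from where it was at the start of the episode above 0.03 m or angle between calculator's own z axis and vertical above 0.4 rad).
It also fails if it takes over 54 s, if anything falls off the work surface, if the arm or the gripper's body presses on something with over 40 N, if the wrist force passes 120 N, or if a joint passes its speed limit or range.

### The arm

A 7-joint arm with a two-finger parallel gripper is mounted at the origin on the work surface. World frame = base frame: x ahead of the robot, y to its left, z up, the work surface at z = 0. Lengths are in m, angles in rad, forces in N, time in s.
With the tool pointing down it reaches from about 0.425 to 0.875 m from the base axis. Payload 4.7 kg.
Tool frame: the origin (TCP) lies midway between the tips of the shut fingers; the grasp point (between the pads) lies 19 mm behind it; z points along the fingers, x is the direction in which the jaws open and shut, and the axes are right-handed (so a half turn about z gives the same grasp; the last joint's range is limited). The gripper opens to 85 mm and grips with 20 to 120 N. Pads are 22 mm wide; open, the fingers measure 114 mm over their backs; the gripper's body (76 mm by 85 mm) begins 54 mm behind the grasp point. The pads swing forward as they close: fully open they stand 13 mm farther back than shut.
Start: joints at [1.285, 0.321, -0.07, 1.45, 0.023, 1.371, -0.057], TCP at [0.192, -0.621, 0.192] pointing down, gripper open.
Joint ranges: [-2.86, 2.86], [-0.3, 2.09], [-1.38, 1.24], [0.06, 2.45], [-1.56, 4.7], [0.09, 2.05], [-2.69, 2.69]. Speed limits (rad/s): [2.57, 2.57, 3.14, 3.14, 3.14, 3.14, 3.14].

### API

Orientations are given as a unit quaternion [w, x, y, z].
In Python, from plant import arm gives the robot as it stands.
- The arm moves only by the tool jog_arm, never from a script. Its argument "rows" is a list of rows, each a list of 6 numbers: the shift along the tool's x, y, z in m, then the turn, a rotation vector about the tool's x, y, z in degrees. In form: [[x, y, z, wx, wy, wz], ...]. A call has 1 to 8 rows; each row is the pose to reach, as a shift and turn from the pose commanded when the call began, along the tool's axes at that moment; what a row does not reach only later rows make up. A row lasts 1/12 s, in which the tool goes at most 41.7 mm and 7.16 degrees, less where a joint would pass 70% of its speed; a pose out of reach is approached as far as the arm can. A call with a gripper value outside its range is refused whole. "gripper" is the finger opening in m, from 0 to 0.0854, set as the call begins (left out, the last holds). The fingers move at their own pace and stop on an object; "newtons" is the grip in N (left out, the last holds). Time passes only in rows, so rows that repeat a pose let the fingers close. It gives the time, the measured TCP pose, the force and the opening at its end, in the units of the state.
- arm.get_state(): the state, without advancing time (a new reading comes with each control period).
- arm.get_image(name): name is "side" or "top" or "wrist"; returns the picture (420x560x3 uint8, red, green, blue); there is no depth.
- arm.calibration(name): a dict with "fx", "fy", "cx", "cy" (pixels), "R" (3x3) and "t" (3): a world point X has camera coordinates R X + t. Camera axes: x right, y down, z forward; pixel columns grow to the right and rows downward; lengths in m; the calibration is good to about 2 mm. A picture is of the moment at which its call begins: read the wrist's pose just before it. calibration takes no time and is no camera call; for the wrist camera it gives the pose at the moment of the call.
- arm.close_job(): hands the job in, once; it reports no verdict.
Trained networks look in the newest picture that a camera, given by its name, has taken for a name from the list of things; names that differ only in an ending like _2 or _b are one class to them, and where a whole thing is asked for, a point or a joint stands for the part that bears it (a point fixed in the world has none). Each returns a list of dicts, best first, with "p" (0 to 1); they miss things now and then, are a little off and sometimes report something else, mostly with a low value. They report only what shows in the picture. A call takes as long as a camera call.
- arm.look_for(camera, query): "centre" ([column, row] as shares, 0 to 1, of the picture: columns of its width, rows of its height, amid what is visible of it).
- arm.cut_out(camera, query): "mask" (420x560 bool, what is visible of it) and "centre" ([column, row] as shares, 0 to 1, of the picture: columns of its width, rows of its height, amid what is visible of it).
The state is a dict: "time": time; "q": joint angles; "qd": joint speeds; "effort": joint torques, N m; "ee_pos": TCP position; "orientation": TCP orientation; "force": force on the tool from outside, world axes, zero at the start; "moment": the same for the moment, N m; "gripper_width": finger opening in m.
Only numpy, scipy, OpenCV 4.12 (cv2) and the standard library are available. Lean on these libraries where they do the work, as an engineer would, in place of code of your own. Each camera call takes 0.05 s, during which the arm holds its last target. There are 200 camera calls.

## Working session

There is one attempt and no reset: what is moved stays moved. The work goes in short steps, Python scripts to look and compute and a tool call to move; the robot and the scene stay as the last step left them, time stands still between calls to the robot, and variables do not carry over. Pictures are saved under pics/ and viewed, about 8 in all and at most 12, crops included, and the job is handed in when it is done.

Besides the shell and the picture viewer there is one more tool, called after "Call:" in YAML: its name, and indented under it one key for each argument. jog_arm: Moves the arm, as the interface text tells. Its arguments: {"type":"object","properties":{"rows":{"type":"array"},"gripper":{"type":"number"},"newtons":{"type":"number"}},"required":["rows"]}

```bash
mkdir -p pics; ls
cat > h.py <<'E'
import numpy as np, cv2
from plant import arm
from scipy.spatial.transform import Rotation as Rn
def save(c,n):
    im=arm.get_image(c); cv2.imwrite(f'pics/{n}.png',im[:,:,::-1]); return im
def w2p(c,X,cal=None):
    k=cal or arm.calibration(c); p=np.array(k['R'])@np.array(X)+np.array(k['t'])
    return np.array([k['fx']*p[0]/p[2]+k['cx'],k['fy']*p[1]/p[2]+k['cy']])
def p2w(c,uv,z,cal=None):
    k=cal or arm.calibration(c); R=np.array(k['R']); t=np.array(k['t'])
    d=R.T@np.array([(uv[0]-k['cx'])/k['fx'],(uv[1]-k['cy'])/k['fy'],1]); o=-R.T@t
    return o+d*(z-o[2])/d[2]
def tool(): # R, p
    s=arm.get_state(); q=s['orientation']; return Rn.from_quat([q[1],q[2],q[3],q[0]]).as_matrix(),np.array(s['ee_pos'])
E
python3 - <<'E'
from h import *
s=arm.get_state(); print(s['time'],s['ee_pos'],s['orientation'],s['gripper_width']); print(tool()[0].round(3))
a=save('top','top0'); b=save('side','side0')
cv2.imwrite('pics/a.png',np.vstack([a,b])[:,:,::-1][:, :] if 0 else cv2.resize(np.hstack([a,b])[:,:,::-1],None,fx=.714,fy=.714))
for q in ['stray','cap0','tray','tab','dropper','beaker','wash','calculator']:
    for d in arm.look_for('top',q)[:5]:
        uv=np.array(d['centre'])*[560,420]; print(q,round(d['p'],2),uv.round(),p2w('top',uv,0.016).round(3))
E
```

```text
pics
0.0 [ 0.19171055 -0.62043315  0.1906047 ] [-5.38164455e-04  8.04776938e-01 -5.93576558e-01 -8.12647809e-04] 0.08536684845380435
[[ 0.295 -0.955 -0.001]
 [-0.955 -0.295  0.002]
 [-0.002  0.    -1.   ]]
stray 0.75 [141. 280.] [0.449 0.301 0.016]
stray 0.43 [406. 286.] [ 0.426 -0.303  0.016]
cap0 0.65 [250. 230.] [0.559 0.05  0.016]
cap0 0.47 [230. 269.] [0.47  0.097 0.016]
tray 0.69 [248. 257.] [0.497 0.056 0.016]
tab 0.92 [249. 258.] [0.496 0.055 0.016]
dropper 0.69 [141. 279.] [0.45  0.302 0.016]
dropper 0.56 [246. 258.] [0.494 0.06  0.016]
beaker 0.84 [111. 209.] [0.614 0.377 0.016]
wash 0.69 [437. 213.] [ 0.593 -0.386  0.016]
calculator 0.73 [283. 140.] [ 0.776 -0.028  0.016]
```

View pics/top0.png

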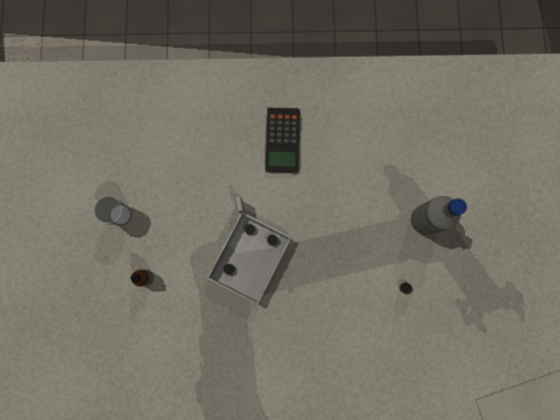

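Top view: the tray is at about px (250,258), its tab at (239,203), so the far corner is at (262,303). The stray is at (406,287), the amber bottle at (141,279), and the calculator is beyond the tray. Next I fit the tray pose to its mask.

```bash
cat >> h.py <<'E'
from scipy.optimize import minimize
from scipy.spatial.transform import Rotation
def boxpts(c,h,yaw,z0,z1):
    R=np.array([[np.cos(yaw),-np.sin(yaw)],[np.sin(yaw),np.cos(yaw)]])
    return [np.r_[np.array(c)+R@np.array([sx*h[0],sy*h[1]]),z] for sx in(-1,1) for sy in(-1,1) for z in(z0,z1)]
DY=np.arctan2(134.1,176.9)
def render(c,x,cal):
    m=np.zeros((420,560),np.uint8)
    d=np.array([np.cos(DY),np.sin(DY)])
    for P in (boxpts((0,0),(.085,.065),0,0,.04),boxpts((.0969,.0741),(.018,.006),DY,.012,.064)):
        cs,sn=np.cos(x[2]),np.sin(x[2])
        pts=np.array([w2p(c,[x[0]+cs*p[0]-sn*p[1],x[1]+sn*p[0]+cs*p[1],p[2]],cal) for p in P])
        h=cv2.convexHull((pts*16).round().astype(np.int32))
        cv2.fillConvexPoly(m,h,255,cv2.LINE_AA,4)
    return m/255.
def fit(c,mask,x0):
    cal=arm.calibration(c); M=mask.astype(float)
    f=lambda x:np.abs(render(c,x,cal)-M).sum()/M.sum()
    S=np.array([[0,0,0],[.02,0,0],[0,.02,0],[0,0,.15]])+np.array(x0)
    r=minimize(f,x0,method='Nelder-Mead',options=dict(initial_simplex=S,xatol=1e-4,fatol=1e-5)); return r.x,r.fun
E
python3 - <<'E'
from h import *
arm.get_image('top')
m=arm.cut_out('top','tray')
x,f=fit('top',m[0]['mask'],[.5,.055,-.47]); print('tray',x,f,m[0]['p'],m[0]['mask'].sum())
for d in arm.cut_out('top','stray')+arm.cut_out('top','cap0'):
    uv=np.array(d['centre'])*[560,420]; print(d['p'],d['mask'].sum(),uv,p2w('top',uv,0.010).round(4))
im=arm.get_image('top'); cal=arm.calibration('top')
o=im.copy(); e=cv2.Canny((render('top',x,cal)*255).astype(np.uint8),50,150); o[e>0]=[255,0,0]
o=cv2.resize(o[180:320,190:430],None,fx=3,fy=3,interpolation=cv2.INTER_NEAREST); cv2.imwrite('pics/fit.png',o[:,:,::-1])
E
```

```text
tray [ 0.49533535  0.05310807 -0.47964978] 0.09066591061487711 0.94 4357
0.51 116 [406.224 287.91 ] [ 0.4219 -0.3052  0.01  ]
0.67 75 [228.592 269.22 ] [0.4702 0.1016 0.01  ]
0.4 82 [270.816 240.912] [0.5341 0.0034 0.01  ]
0.39 103 [251.496 229.488] [0.5615 0.0482 0.01  ]
```

View pics/fit.png

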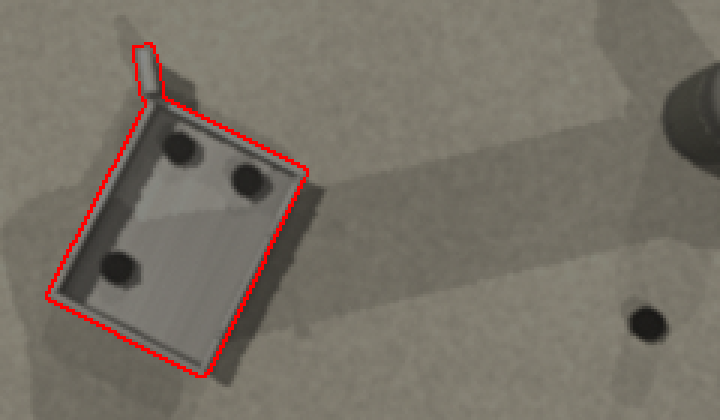

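Call:
jog_arm:
  rows:
    - [0.04, 0, -0.01, 0, 0, 0]

```text
time: 0.83
ee_pos: [0.2004, -0.6493, 0.1958]
orientation: [-0.005, 0.805, -0.593, -0.008]
force: [0.7, -2.6, -1.5]
gripper_width: 0.0855
```

The fit overlay matches well (tray at (0.495, 0.053), yaw −27.5°). The caps in the picture sit at tray (−45,32), (58,−26) and (61,26) mm, so (−20,−22) is free. Now moving over the stray, with the jaws turned to the tray's x.

Call:
jog_arm:
  rows:
    - [-0.263, -0.313, 0.076, 0, 0, -45]
    - [-0.263, -0.313, 0.076, 0, 0, -45]
    - [-0.263, -0.313, 0.076, 0, 0, -45]
    - [-0.263, -0.313, 0.076, 0, 0, -45]
    - [-0.263, -0.313, 0.076, 0, 0, -45]
    - [-0.263, -0.313, 0.076, 0, 0, -45]
    - [-0.263, -0.313, 0.076, 0, 0, -45]
    - [-0.263, -0.313, 0.076, 0, 0, -45]

```text
time: 1.5
ee_pos: [0.382, -0.3821, 0.1408]
orientation: [0.0, 0.971, -0.24, 0.0]
force: [1.5, -0.5, 0.3]
gripper_width: 0.0851
```

Run:
```python
from h import *
arm.get_image('wrist'); R,p=tool(); print(p.round(4)); print(R.round(3))
k=arm.calibration('wrist'); print(w2p('wrist',[.422,-.305,.016]))
for d in arm.look_for('wrist','stray'):
    uv=np.array(d['centre'])*[560,420]; print(d['p'],uv,p2w('wrist',uv,.013).round(4))
save('wrist','w1')
```

```text
[ 0.3879 -0.372   0.1394]
[[ 0.89  -0.456  0.002]
 [-0.456 -0.89   0.006]
 [-0.001 -0.006 -1.   ]]
[278.50194714 124.87550865]
0.73 [278.096 108.906] [ 0.4264 -0.2956  0.013 ]
```

Call:
jog_arm:
  rows:
    - [0, -0.08, 0.04, 0, 0, 0]
    - [0, -0.08, 0.04, 0, 0, 0]
    - [0, -0.08, 0.04, 0, 0, 0]
    - [0, -0.08, 0.04, 0, 0, 0]

```text
time: 1.98
ee_pos: [0.4189, -0.3105, 0.0997]
orientation: [-0.001, 0.971, -0.238, -0.001]
force: [-0.1, -0.8, 0.0]
gripper_width: 0.0853
```

Run:
```python
from h import *
save('wrist','w2'); R,p=tool(); print(p.round(4)); print(R.round(3))
for d in arm.cut_out('wrist','stray'):
    m=d['mask'].astype(np.uint8); uv=np.array(d['centre'])*[560,420]; X=p2w('wrist',uv,.013); print(d['p'],m.sum(),uv,cv2.boundingRect(m),X.round(4),(R.T@(X-p)).round(4))
```

```text
[ 0.4183 -0.3131  0.1006]
[[ 0.885 -0.466 -0.001]
 [-0.466 -0.885 -0.   ]
 [-0.001  0.001 -1.   ]]
0.98 607 [279.776 198.702] (268, 185, 26, 30) [ 0.4234 -0.3066  0.013 ] [ 0.0016 -0.0082  0.0876]
```

View pics/w2.png

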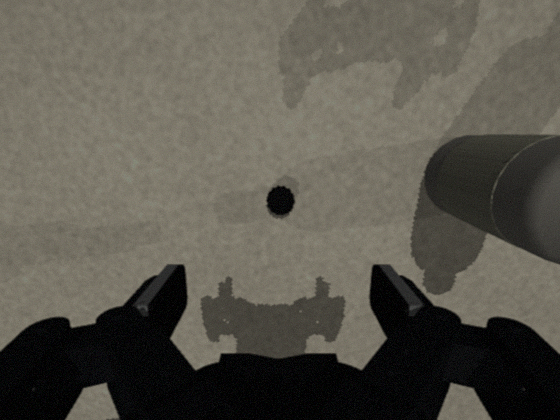

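The stray at px (280,200) lies between the jaws, and the top and wrist cameras agree within 2 mm. Descending now and gripping gently.

Call:
jog_arm:
  rows:
    - [0.0015, -0.008, 0.02, 0, 0, 0]
    - [0.0015, -0.008, 0.06, 0, 0, 0]
    - [0.0015, -0.008, 0.085, 0, 0, 0]
    - [0.0015, -0.008, 0.095, 0, 0, 0]
    - [0.0015, -0.008, 0.095, 0, 0, 0]
  gripper: 0.06
  newtons: 30

```text
time: 2.5
ee_pos: [0.4212, -0.3075, 0.0039]
orientation: [-0.001, 0.97, -0.242, -0.002]
force: [-1.1, 0.2, -0.0]
gripper_width: 0.0598
```

Call:
jog_arm:
  rows:
    - [0, 0, 0, 0, 0, 0]
    - [0, 0, 0, 0, 0, 0]
    - [0, 0, 0, 0, 0, 0]
    - [0, 0, 0, 0, 0, 0]
    - [0, 0, 0, 0, 0, 0]
    - [0, 0, 0, 0, 0, 0]
    - [0, 0, 0, 0, 0, 0]
  gripper: 0.0

```text
time: 3.08
ee_pos: [0.4238, -0.3067, 0.0062]
orientation: [0.0, 0.971, -0.24, 0.0]
force: [0.7, 0.7, 0.7]
gripper_width: -0.0003
```

Call:
jog_arm:
  rows:
    - [0, 0, -0.03, 0, 0, 0]
    - [0, 0, -0.07, 0, 0, 0]
    - [0, 0, -0.11, 0, 0, 0]
    - [0, 0, -0.11, 0, 0, 0]

```text
time: 3.42
ee_pos: [0.4284, -0.3096, 0.124]
orientation: [0.003, 0.971, -0.24, 0.006]
force: [0.7, -0.7, 0.6]
gripper_width: 0.0002
```

The fingers closed to 0, so the cap slipped out or was missed. Looking again.

Run:
```python
from h import *
w=save('wrist','w3'); R,p=tool(); print(p.round(4)); print(R.round(3))
for d in arm.cut_out('wrist','stray'):
    m=d['mask'].astype(np.uint8); uv=np.array(d['centre'])*[560,420]; X=p2w('wrist',uv,.013); print(d['p'],m.sum(),uv,cv2.boundingRect(m),X.round(4),(R.T@(X-p)).round(4))
print('tcp proj',w2p('wrist',p),w2p('wrist',[p[0],p[1],0.013]))
t=arm.get_image('top')
for d in arm.cut_out('top','stray'):
    uv=np.array(d['centre'])*[560,420]; print(d['p'],d['mask'].sum(),uv,p2w('top',uv,.01).round(4))
s=save('side','s3')
cv2.imwrite('pics/c3.png',cv2.resize(np.hstack([w,s]),(800,300))[:,:,::-1])
```

```text
[ 0.4268 -0.3087  0.1207]
[[ 0.884 -0.467  0.007]
 [-0.467 -0.884 -0.006]
 [ 0.009  0.002 -1.   ]]
0.83 569 [270.48  198.702] (257, 186, 27, 28) [ 0.4213 -0.2988  0.013 ] [-0.0105 -0.0065  0.1076]
tcp proj [282.48953694 244.82638962] [280.39574814 204.99888017]
```

View pics/c3.png

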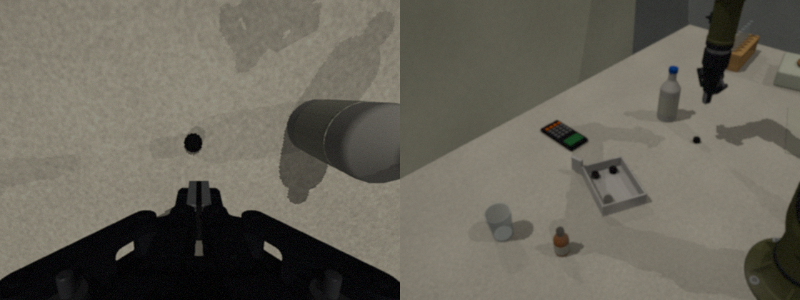

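The wrist picture shows the cap at about (270,199) and the shut tips at about (278,255). The calibrated TCP projects to (282,245), so I'm checking for a wrist-camera offset using the side view and the fingertips.

Run:
```python
from h import *
w=cv2.imread('pics/w3.png')
for i in range(3):
    arm.get_image('wrist') if i else 0
    R,p=tool(); k=arm.calibration('wrist'); C=-np.array(k['R']).T@np.array(k['t'])
    print(p.round(4),'cam in tool',(R.T@(C-p)).round(4),'cam z in tool',(R.T@np.array(k['R'])[2]).round(3),k['fx'])
    for y in (-.011,0,.011): print(y,w2p('wrist',p+R@[0,y,0],k).round(1),end=' ')
    print()
for d in arm.cut_out('wrist','stray'):
    uv=np.array(d['centre'])*[560,420]; print('w',d['p'],uv,p2w('wrist',uv,.013).round(4))
for d in arm.cut_out('side','stray'):
    uv=np.array(d['centre'])*[560,420]; print('s',d['p'],d['mask'].sum(),uv,p2w('side',uv,.008).round(4))
R,p=tool(); print('side tcp',w2p('side',p))
a=cv2.resize(w[170:330,200:360],(480,480)); s=cv2.imread('pics/s3.png')
u=w2p('side',p).astype(int); b=s[max(0,u[1]-60):,u[0]-60:][:120,:120]; b=cv2.resize(b,(320,320)); b=cv2.copyMakeBorder(b,0,160,0,0,0)
cv2.imwrite('pics/c4.png',np.hstack([a,b]))
```

```text
[ 0.4226 -0.306   0.1143] cam in tool [-0.0007 -0.068  -0.1832] cam z in tool [0.    0.267 0.964] 307.1630360508976
-0.011 [279.  226.5] 0 [279.  243.1] 0.011 [279.  259.2] 
[ 0.4225 -0.3059  0.1141] cam in tool [-0.0007 -0.068  -0.1831] cam z in tool [0.    0.267 0.964] 307.1630360508976
-0.011 [279.  226.5] 0 [279.  243.1] 0.011 [279.  259.2] 
[ 0.4226 -0.3059  0.1141] cam in tool [-0.0007 -0.068  -0.1832] cam z in tool [0.    0.267 0.964] 307.1630360508976
-0.011 [279.  226.5] 0 [279. 243.] 0.011 [279.  259.1] 
w 0.77 [277.424 203.112] [ 0.4228 -0.3029  0.013 ]
s 0.74 133 [290.416 278.586] [0.4756 0.0985 0.008 ]
s 0.51 97 [412.496 195.216] [ 0.4279 -0.3009  0.008 ]
side tcp [423.95519848 158.25444261]
```

View pics/c4.png

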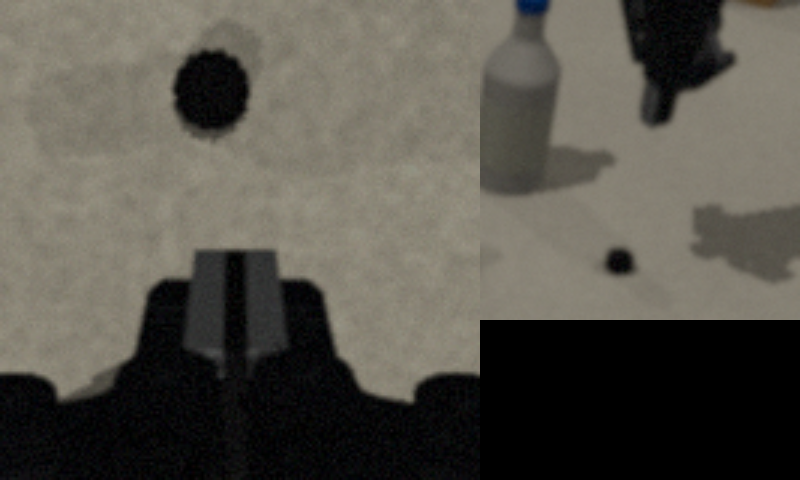

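The wrist crop and the side crop both show the shut tips well behind the reported TCP. In the side view they are at about (430,145) where (424,158) was expected, roughly 20–30 mm higher. So the fingers closed above the cap, and the cap is still near (0.424,−0.303). I'll descend in small steps and watch the force for contact.

Call:
jog_arm:
  rows:
    - [0, -0.003, 0.03, 0, 0, 0]
    - [0, -0.003, 0.07, 0, 0, 0]
    - [0, -0.003, 0.1, 0, 0, 0]
    - [0, -0.003, 0.108, 0, 0, 0]
    - [0, -0.003, 0.108, 0, 0, 0]
    - [0, -0.003, 0.108, 0, 0, 0]
  gripper: 0.05

```text
time: 4.37
ee_pos: [0.4255, -0.3041, 0.0083]
orientation: [-0.0, 0.971, -0.24, 0.0]
force: [-0.2, -0.6, 0.7]
gripper_width: 0.0502
```

Call:
jog_arm:
  rows:
    - [0, 0, 0.005, 0, 0, 0]
    - [0, 0, 0.005, 0, 0, 0]
    - [0, 0, 0.005, 0, 0, 0]

```text
time: 4.62
ee_pos: [0.4258, -0.3047, 0.004]
orientation: [0.001, 0.971, -0.24, 0.001]
force: [-0.5, -0.2, 0.7]
gripper_width: 0.0498
```

Run:
```python
from h import *
w=save('wrist','w5'); s=save('side','s5'); st=arm.get_state(); R,p=tool(); print(p.round(4),np.array(st['force']).round(2),st['gripper_width'])
u=w2p('side',p); print('tcp side',u,'cap->',w2p('side',[.424,-.303,.008]))
a=cv2.resize(w[130:330,180:380],(480,480)); x,y=u.astype(int)
b=cv2.resize(s[y-50:y+30,x-40:x+40],(320,320)); b=cv2.copyMakeBorder(b,0,160,0,0,0)
cv2.imwrite('pics/c5.png',np.hstack([a,b])[:,:,::-1])
```

```text
[ 0.4256 -0.3045  0.0038] [-0.52  0.44 -0.04] 0.049973151775699054
tcp side [413.78326249 196.28054633] cap-> [414.37352944 195.47484333]
```

View pics/c5.png

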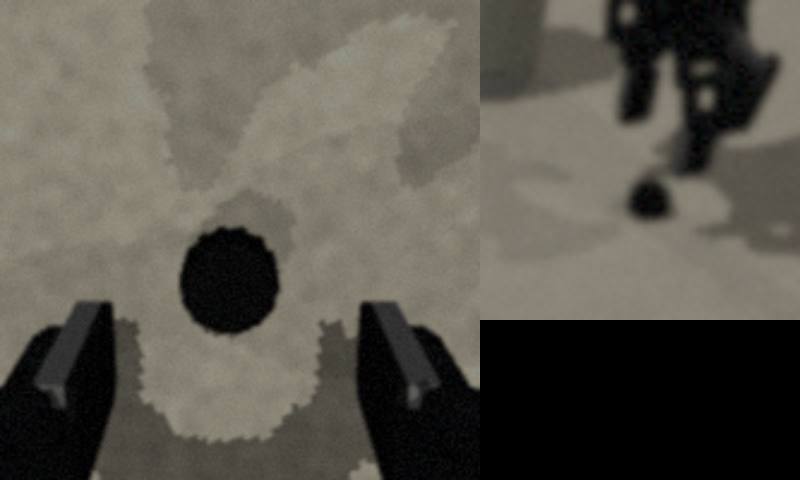

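Both views show the tips still above the cap with the reported TCP at z = 4 mm. Working out where the tips really are in the tool frame.

Run:
```python
from h import *
R,p=tool(); k=arm.calibration('wrist')
def ray(c,uv):
    k=arm.calibration(c); Rc=np.array(k['R']); o=-Rc.T@np.array(k['t']); d=Rc.T@np.array([(uv[0]-k['cx'])/k['fx'],(uv[1]-k['cy'])/k['fy'],1]); return R.T@(o-p),R.T@d
# wrist: front bottom edge inner corners of fingers
for uv in [(180+112/2.4,130+302/2.4),(180+360/2.4,130+302/2.4)]:
    o,d=ray('wrist',uv)
    for Z in (0,-.01,-.02,-.03,-.04): print(Z,(o+d*(Z-o[2])/d[2]).round(4)[:2],end=' ')
    print()
x,y=w2p('side',p).astype(int)
for n,uv in dict(near=(695,172),far=(635,122)).items():
    uv=(x-40+(uv[0]-480)/4,y-50+uv[1]/4); o,d=ray('side',uv)
    print(n,uv,d.round(3))
    for X in (-.025,-.035,.025,.035): print(X,(o+d*(X-o[0])/d[0]).round(4)[1:],end=' ')
    print()
```

```text
0 [-0.0335  0.0087] -0.01 [-0.0317  0.0045] -0.02 [-0.0299  0.0003] -0.03 [-0.0282 -0.0039] -0.04 [-0.0264 -0.0081] 
0 [0.0327 0.0087] -0.01 [0.0309 0.0045] -0.02 [0.0291 0.0003] -0.03 [ 0.0273 -0.0039] -0.04 [ 0.0254 -0.0081] 
near (np.float64(426.75), np.float64(189.0)) [0.631 0.565 0.61 ]
-0.025 [ 0.0115 -0.0372] -0.035 [ 0.0025 -0.0469] 0.025 [0.0563 0.0111] 0.035 [0.0652 0.0208] 
far (np.float64(411.75), np.float64(176.5)) [0.657 0.542 0.59 ]
-0.025 [-0.0397 -0.0865] -0.035 [-0.0479 -0.0955] 0.025 [ 0.0016 -0.0416] 0.035 [ 0.0099 -0.0326]
```

Wrist and side agree that the tips sit about 40 mm behind the reported TCP at this opening, with no lateral offset. Descending the rest in guarded steps.

Call:
jog_arm:
  rows:
    - [-0.002, 0, 0.012, 0, 0, 0]
    - [-0.002, 0, 0.025, 0, 0, 0]
    - [-0.002, 0, 0.025, 0, 0, 0]
    - [-0.002, 0, 0.025, 0, 0, 0]

```text
time: 5.05
ee_pos: [0.4223, -0.3024, -0.0232]
orientation: [-0.0, 0.971, -0.24, -0.001]
force: [0.4, 0.2, 0.2]
gripper_width: 0.0501
```

Call:
jog_arm:
  rows:
    - [0, 0, 0.005, 0, 0, 0]
    - [0, 0, 0.005, 0, 0, 0]
    - [0, 0, 0.005, 0, 0, 0]

```text
time: 5.3
ee_pos: [0.4233, -0.3031, -0.0271]
orientation: [0.0, 0.971, -0.24, 0.0]
force: [-0.4, 0.3, 1.1]
gripper_width: 0.05
```

Run:
```python
from h import *
w=save('wrist','w6'); s=save('side','s6'); st=arm.get_state(); R,p=tool(); print(p.round(4),np.array(st['force']).round(2),st['gripper_width'])
u=w2p('side',[p[0],p[1],.01])
a=cv2.resize(w[130:330,180:380],(480,480)); x,y=u.astype(int)
b=cv2.resize(s[y-50:y+30,x-40:x+40],(320,320)); b=cv2.copyMakeBorder(b,0,160,0,0,0)
cv2.imwrite('pics/c6.png',np.hstack([a,b])[:,:,::-1])
```

```text
[ 0.4235 -0.3032 -0.0269] [ 0.53 -0.69  0.37] 0.05019653775504004
```

View pics/c6.png

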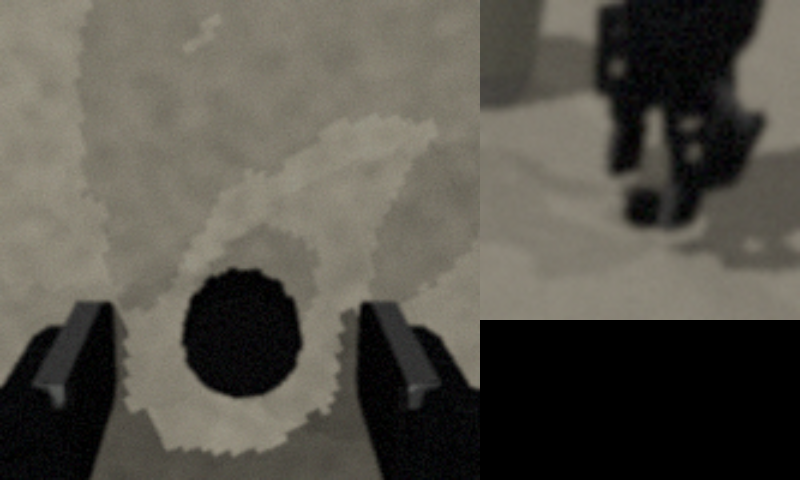

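The cap at crop (242,332) now sits between the pads, with the tips just above the bench. Another 4 mm down, then close.

Call:
jog_arm:
  rows:
    - [0, 0, 0.004, 0, 0, 0]
    - [0, 0, 0.004, 0, 0, 0]
    - [0, 0, 0.004, 0, 0, 0]

```text
time: 5.65
ee_pos: [0.423, -0.303, -0.0314]
orientation: [-0.0, 0.971, -0.24, -0.0]
force: [-0.4, -0.2, -0.3]
gripper_width: 0.0499
```

Call:
jog_arm:
  rows:
    - [0, 0, 0, 0, 0, 0]
    - [0, 0, 0, 0, 0, 0]
    - [0, 0, 0, 0, 0, 0]
    - [0, 0, 0, 0, 0, 0]
    - [0, 0, 0, 0, 0, 0]
  gripper: 0.0

```text
time: 6.07
ee_pos: [0.4235, -0.3032, -0.031]
orientation: [0.0, 0.971, -0.24, 0.0]
force: [-0.4, -0.2, 0.8]
gripper_width: 0.022
```

Call:
jog_arm:
  rows:
    - [0, 0, -0.03, 0, 0, 0]
    - [0, 0, -0.07, 0, 0, 0]
    - [0, 0, -0.09, 0, 0, 0]
    - [0, 0, -0.09, 0, 0, 0]
    - [0, 0, -0.09, 0, 0, 0]

```text
time: 6.48
ee_pos: [0.424, -0.3037, 0.06]
orientation: [0.001, 0.971, -0.241, 0.001]
force: [0.4, 0.4, -0.8]
gripper_width: 0.0219
```

Run:
```python
from h import *
R,p=tool(); print(p.round(4),R.round(3).tolist(),arm.get_state()['gripper_width'])
T=np.array([.4953,.0531]);y=-.4797;Q=np.array([[np.cos(y),-np.sin(y)],[np.sin(y),np.cos(y)]])
g=np.r_[T+Q@[-.02,-.022],p[2]]; print(g,(R.T@(g-p)).round(4))
for d in arm.cut_out('side','stray'): print(d['p'],np.array(d['centre'])*[560,420],w2p('side',p-[0,0,-.04]))
```

```text
[ 0.424  -0.3037  0.06  ] [[0.884, -0.467, 0.002], [-0.467, -0.884, -0.002], [0.003, 0.001, -1.0]] 0.02190438916367182
[0.46740404 0.04281333 0.05999106] [-0.1234 -0.3267 -0.0007]
```

The cap is held (22 mm opening). Carrying it over the free spot in the tray.

Call:
jog_arm:
  rows:
    - [-0.015, -0.039, 0, 0, 0, 0]
    - [-0.029, -0.077, 0, 0, 0, 0]
    - [-0.043, -0.115, 0, 0, 0, 0]
    - [-0.058, -0.153, 0, 0, 0, 0]
    - [-0.072, -0.191, 0, 0, 0, 0]
    - [-0.086, -0.229, 0, 0, 0, 0]
    - [-0.1, -0.267, 0, 0, 0, 0]
    - [-0.115, -0.305, 0, 0, 0, 0]

```text
time: 7.2
ee_pos: [0.4623, 0.0221, 0.0572]
orientation: [0.0, 0.971, -0.241, -0.001]
force: [0.6, -0.1, 0.3]
gripper_width: 0.0218
```

Call:
jog_arm:
  rows:
    - [-0.0084, -0.022, 0, 0, 0, 0]
    - [-0.0084, -0.022, 0, 0, 0, 0]
    - [-0.0084, -0.022, 0, 0, 0, 0]
    - [-0.0084, -0.022, 0, 0, 0, 0]

```text
time: 7.53
ee_pos: [0.4655, 0.0428, 0.0574]
orientation: [0.0, 0.971, -0.241, -0.001]
force: [0.2, -0.7, -1.1]
gripper_width: 0.0222
```

Run:
```python
from h import *
w=save('wrist','w7')
R,p=tool(); print(p.round(4),R.round(3).tolist(),arm.get_state()['gripper_width'])
T=np.array([.4953,.0531]);y=-.4797;Q=np.array([[np.cos(y),-np.sin(y)],[np.sin(y),np.cos(y)]])
g=np.r_[T+Q@[-.02,-.022],p[2]]; print(g,(R.T@(g-p)).round(4))
m=arm.cut_out('wrist','tray')
if m: print(fit('wrist',m[0]['mask'],[*T,y]))
for d in arm.look_for('wrist','cap0'):
    uv=np.array(d['centre'])*[560,420];X=p2w('wrist',uv,.018); print(d['p'],uv,X.round(3),(Q.T@(X[:2]-T)).round(3))
```

```text
[0.4658 0.0422 0.0577] [[0.883, -0.468, -0.002], [-0.468, -0.883, -0.0], [-0.002, 0.001, -1.0]] 0.022247956330231817
[0.46740404 0.04281333 0.05765411] [ 0.0012 -0.0013 -0.    ]
(array([ 0.4975154 ,  0.05229772, -0.48207616]), np.float64(0.17943443210451257))
0.81 [247.912 149.31 ] [0.473 0.102 0.018] [-0.042  0.033]
0.58 [395.696 150.108] [0.566 0.052 0.018] [0.063 0.031]
0.55 [387.576 225.498] [0.539 0.003 0.018] [ 0.062 -0.025]
```

View pics/w7.png

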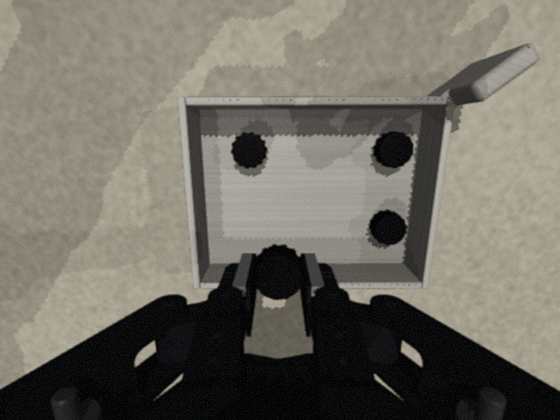

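The held cap is at px (278,272) over the free part of the tray, and the other three caps are clear of it. Lowering and releasing.

Call:
jog_arm:
  rows:
    - [0.001, -0.004, 0.025, 0, 0, 0]
    - [0.001, -0.004, 0.05, 0, 0, 0]
    - [0.001, -0.004, 0.07, 0, 0, 0]
    - [0.001, -0.004, 0.079, 0, 0, 0]
    - [0.001, -0.004, 0.079, 0, 0, 0]
    - [0.001, -0.004, 0.079, 0, 0, 0]

```text
time: 8.18
ee_pos: [0.4695, 0.0463, -0.0201]
orientation: [0.0, 0.971, -0.241, -0.0]
force: [0.4, 0.9, 0.7]
gripper_width: 0.0217
```

Call:
jog_arm:
  rows:
    - [0, 0, 0, 0, 0, 0]
    - [0, 0, 0, 0, 0, 0]
    - [0, 0, 0, 0, 0, 0]
    - [0, 0, 0, 0, 0, 0]
    - [0, 0, 0, 0, 0, 0]
    - [0, 0, 0, 0, 0, 0]
  gripper: 0.045

```text
time: 8.68
ee_pos: [0.4697, 0.0468, -0.0199]
orientation: [0.0, 0.971, -0.24, 0.0]
force: [-0.1, -0.3, -0.0]
gripper_width: 0.0449
```

Call:
jog_arm:
  rows:
    - [0, 0, -0.02, 0, 0, 0]
    - [0, 0, -0.05, 0, 0, 0]
    - [0, 0, -0.09, 0, 0, 0]
    - [0, 0, -0.11, 0, 0, 0]
    - [0, 0, -0.11, 0, 0, 0]
    - [0, 0, -0.11, 0, 0, 0]

```text
time: 9.18
ee_pos: [0.4705, 0.0467, 0.0909]
orientation: [0.0, 0.971, -0.241, 0.002]
force: [-0.1, -0.4, -1.6]
gripper_width: 0.0449
```

Run:
```python
from h import *
w=save('wrist','w8')
R,p=tool(); print(p.round(4),R.round(3).tolist())
m=arm.cut_out('wrist','tray')
x,f=fit('wrist',m[0]['mask'],[.4953,.0531,-.48]); print(x,f)
T,y=x[:2],x[2];Q=np.array([[np.cos(y),-np.sin(y)],[np.sin(y),np.cos(y)]])
for d in arm.look_for('wrist','cap0'):
    uv=np.array(d['centre'])*[560,420];X=p2w('wrist',uv,.018); print(d['p'],uv,X.round(3),(Q.T@(X[:2]-T)).round(3))
cv2.imwrite('pics/t8.png',save('top','top8')[180:330,190:330,::-1].repeat(3,0).repeat(3,1))
m=arm.cut_out('top','tray'); print([ (d['p'],fit('top',d['mask'],x)) for d in m[:1]])
```

```text
[0.4693 0.0466 0.0896] [[0.884, -0.467, 0.0], [-0.467, -0.884, -0.001], [0.0, 0.001, -1.0]]
[ 0.49374308  0.05361377 -0.47969351] 0.16425534801162492
0.95 [247.408 155.106] [0.469 0.103 0.018] [-0.045  0.032]
0.81 [376.208 156.198] [0.561 0.053 0.018] [0.06 0.03]
0.69 [370.776 220.794] [0.535 0.005 0.018] [ 0.059 -0.024]
[(0.59, (array([ 0.55027865,  0.02477088, -0.10456692]), np.float64(4.105516339869281)))]
```

View pics/w8.png

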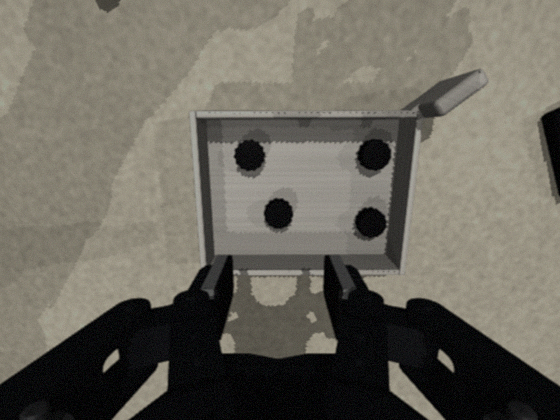

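The stray now lies flat in the tray at px (278,213), with the other three caps untouched. Next I move over the tab at about (0.618, 0.075), with the jaws turned +52° so they pinch across the diagonal.

Call:
jog_arm:
  rows:
    - [0.119, -0.094, 0, 0, 0, 52.4]
    - [0.119, -0.094, 0, 0, 0, 52.4]
    - [0.119, -0.094, 0, 0, 0, 52.4]
    - [0.119, -0.094, 0, 0, 0, 52.4]
    - [0.119, -0.094, 0, 0, 0, 52.4]
    - [0.119, -0.094, 0, 0, 0, 52.4]
    - [0.119, -0.094, 0, 0, 0, 52.4]
    - [0.119, -0.094, 0, 0, 0, 52.4]
  gripper: 0.07

```text
time: 10.1
ee_pos: [0.6178, 0.0748, 0.0878]
orientation: [0.001, 0.763, -0.646, -0.001]
force: [-0.4, 0.2, -0.2]
gripper_width: 0.07
```

Call:
jog_arm:
  rows:
    - [0, 0, 0, 0, 0, 0]
    - [0, 0, 0, 0, 0, 0]

```text
time: 10.27
ee_pos: [0.6179, 0.0745, 0.0886]
orientation: [0.001, 0.765, -0.643, -0.001]
force: [0.7, -0.3, 0.5]
gripper_width: 0.0702
```

Run:
```python
from h import *
w=save('wrist','w9')
R,p=tool(); print(p.round(4),R.round(3).tolist(),arm.get_state()['q'])
T=np.array([.4953,.0531]);y=-.4797;Q=np.array([[np.cos(y),-np.sin(y)],[np.sin(y),np.cos(y)]])
for s in (-.018,0,.018):
    X=np.r_[T+Q@(np.array([.0969,.0741])+s*np.array([.797,.604])),.064]; print(X.round(4),w2p('wrist',X).round(1),(R.T@(X-p)).round(4))
im=w.copy()
for s in (-.018,.018):
    X=np.r_[T+Q@(np.array([.0969,.0741])+s*np.array([.797,.604])),.064]; cv2.circle(im,tuple(w2p('wrist',X).round().astype(int).tolist()),3,(255,0,0),-1)
cv2.imwrite('pics/c9.png',im[:,:,::-1])
```

```text
[0.6181 0.0745 0.0889] [[0.172, -0.985, -0.001], [-0.985, -0.172, -0.0], [-0.0, 0.001, -1.0]] [ 0.31551951  0.39392636 -0.59588922  1.63010834  0.2337075   1.19117755
 -1.73051871]
[0.5977 0.0711 0.064 ] [279.  256.9] [-0.0001  0.0206  0.0249]
[0.6155 0.0741 0.064 ] [279.1 233.4] [-0.0001  0.0026  0.0249]
[0.6332 0.0771 0.064 ] [279.2 208.9] [-0.     -0.0154  0.0248]
```

View pics/c9.png

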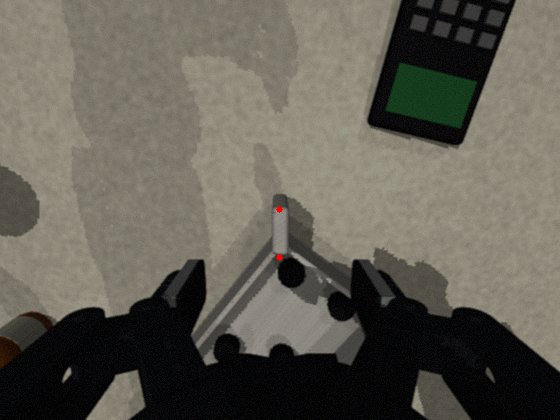

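The tab is at (280, 200–256), midway between the jaws and matching the projected red points. Descending with a guard step.

Call:
jog_arm:
  rows:
    - [0, 0, 0.03, 0, 0, 0]
    - [0, 0, 0.06, 0, 0, 0]
    - [0, 0, 0.08, 0, 0, 0]
    - [0, 0, 0.08, 0, 0, 0]
    - [0, 0, 0.08, 0, 0, 0]

```text
time: 10.73
ee_pos: [0.6175, 0.0743, 0.0088]
orientation: [0.001, 0.765, -0.644, -0.001]
force: [0.1, -0.3, 0.9]
gripper_width: 0.0696
```

Call:
jog_arm:
  rows:
    - [0, 0, 0.008, 0, 0, 0]
    - [0, 0, 0.016, 0, 0, 0]
    - [0, 0, 0.016, 0, 0, 0]
    - [0, 0, 0.016, 0, 0, 0]

```text
time: 11.07
ee_pos: [0.6186, 0.0744, -0.0061]
orientation: [0.0, 0.765, -0.644, 0.0]
force: [0.4, 0.2, -0.1]
gripper_width: 0.0701
```

Run:
```python
from h import *
w=save('wrist','w10'); s=save('side','s10')
R,p=tool(); st=arm.get_state(); print(p.round(4),np.array(st['force']).round(2),st['gripper_width'])
x,y=w2p('side',[*p[:2],.05]).astype(int)
a=w[130:340,170:390]; a=cv2.resize(a,(480,458)); b=cv2.resize(s[y-50:y+50,x-40:x+40],(320,400)); b=cv2.copyMakeBorder(b,0,58,0,0,0)
cv2.imwrite('pics/c10.png',np.hstack([a,b])[:,:,::-1])
```

```text
[ 0.6191  0.0745 -0.0056] [ 0.6  -0.61  0.11] 0.0701731838259102
```

View pics/c10.png

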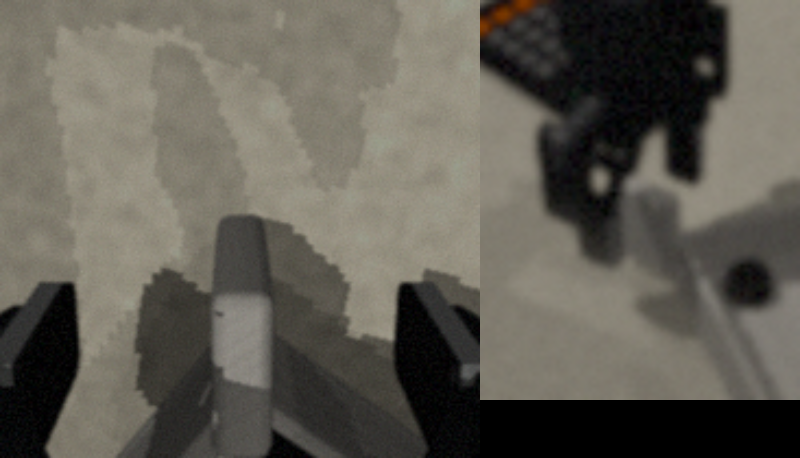

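The tab stands between the pads, with the tips about 20–25 mm below its top. Going 8 mm lower, then gripping firmly.

Call:
jog_arm:
  rows:
    - [0, 0, 0.004, 0, 0, 0]
    - [0, 0, 0.008, 0, 0, 0]
    - [0, 0, 0.008, 0, 0, 0]
    - [0, 0, 0.008, 0, 0, 0]

```text
time: 11.5
ee_pos: [0.6182, 0.0744, -0.0147]
orientation: [0.0, 0.765, -0.644, -0.0]
force: [-0.6, 1.0, -0.0]
gripper_width: 0.0699
```

Call:
jog_arm:
  rows:
    - [0, 0, 0, 0, 0, 0]
    - [0, 0, 0, 0, 0, 0]
    - [0, 0, 0, 0, 0, 0]
    - [0, 0, 0, 0, 0, 0]
    - [0, 0, 0, 0, 0, 0]
    - [0, 0, 0, 0, 0, 0]
    - [0, 0, 0, 0, 0, 0]
    - [0, 0, 0, 0, 0, 0]
  gripper: 0.0
  newtons: 110

```text
time: 12.17
ee_pos: [0.6192, 0.0745, -0.0139]
orientation: [-0.0, 0.765, -0.644, 0.0]
force: [0.6, 0.4, 1.5]
gripper_width: 0.0105
```

Run:
```python
from h import *
R,p=tool(); st=arm.get_state(); print(p.round(4),np.array(st['force']).round(2),st['gripper_width'])
T=np.array([.4953,.0531]);y=-.4797;Q=np.array([[np.cos(y),-np.sin(y)],[np.sin(y),np.cos(y)]])
c=R.T@(np.r_[T+Q@[-.085,-.065],0]-p); print('foot in tool',c.round(4))
for a in range(3,37,3):
    r=Rn.from_euler('x',a,degrees=True).as_matrix(); print(a,((np.eye(3)-r)@c).round(4))
```

```text
[ 0.6192  0.0745 -0.0139] [0.64 0.38 1.46] 0.010506959448825584
foot in tool [ 0.0003  0.2327 -0.0142]
3 [ 0.     -0.0004 -0.0122]
6 [ 0.     -0.0002 -0.0244]
9 [ 0.      0.0006 -0.0366]
12 [ 0.      0.0021 -0.0487]
15 [ 0.      0.0043 -0.0607]
18 [ 0.      0.007  -0.0726]
21 [ 0.      0.0104 -0.0843]
24 [-0.      0.0143 -0.0959]
27 [ 0.      0.0189 -0.1072]
30 [ 0.      0.0241 -0.1183]
33 [ 0.      0.0298 -0.129 ]
36 [ 0.      0.0361 -0.1395]
```

Gripped (10.5 mm). Tipping about the foot corner, first to 12° and checking.

Call:
jog_arm:
  rows:
    - [0, 0, -0.0065, 1.5, 0, 0]
    - [0, 0, -0.013, 3, 0, 0]
    - [0, 0, -0.0195, 4.5, 0, 0]
    - [0, 0, -0.026, 6, 0, 0]
    - [0, 0, -0.032, 7.5, 0, 0]
    - [0, 0, -0.038, 9, 0, 0]
    - [0, 0.001, -0.044, 10.5, 0, 0]
    - [0, 0.002, -0.0505, 12, 0, 0]

```text
time: 12.83
ee_pos: [0.6155, 0.074, 0.0355]
orientation: [-0.08, 0.761, -0.641, 0.067]
force: [-0.3, -0.2, 0.1]
gripper_width: 0.0109
```

Run:
```python
from h import *
s=save('side','s11'); R,p=tool(); st=arm.get_state(); print(p.round(4),R.round(3).tolist(),np.array(st['force']).round(2),np.array(st['moment']).round(2),st['gripper_width'])
y0=(.4953,.0531)
T=np.array([.4953,.0531]);y=-.4797;Q=np.array([[np.cos(y),-np.sin(y)],[np.sin(y),np.cos(y)]])
c=R.T@(np.r_[T+Q@[-.085,-.065],0]-p); print('foot in tool',c.round(4))
for a in range(3,22,3):
    r=Rn.from_euler('x',a,degrees=True).as_matrix(); print(a,((np.eye(3)-r)@c).round(4))
x,yy=w2p('side',[.5,.05,.05]).astype(int); cv2.imwrite('pics/c11.png',cv2.resize(s[yy-100:yy+90,x-125:x+125],(750,570))[:,:,::-1])
```

```text
[0.615  0.0738 0.0365] [[0.17, -0.964, 0.205], [-0.985, -0.167, 0.035], [0.001, -0.208, -0.978]] [ 1.22  0.32 -5.26] [-0.16  1.06  0.01] 0.01065383085892105
foot in tool [ 0.0003  0.2311 -0.012 ]
3 [ 0.     -0.0003 -0.0121]
6 [ 0.      0.     -0.0242]
9 [ 0.      0.001  -0.0363]
12 [ 0.      0.0026 -0.0483]
15 [ 0.      0.0048 -0.0602]
18 [ 0.      0.0076 -0.072 ]
21 [ 0.      0.0111 -0.0836]
```

View pics/c11.png

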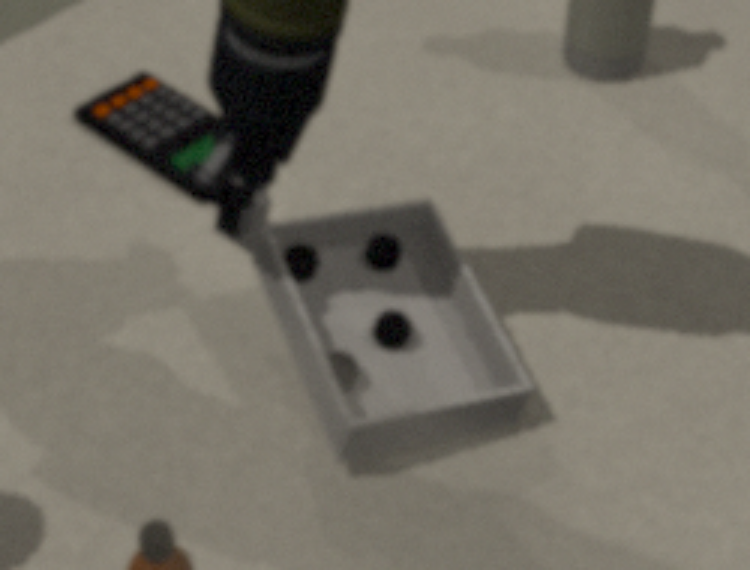

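At 12° the tray follows the gripper, and the caps have not visibly moved yet. That was my 12th and last view, so from here I check numerically. Continuing to about 32°.

Call:
jog_arm:
  rows:
    - [0, 0, -0.01, 2.5, 0, 0]
    - [0, 0, -0.02, 5, 0, 0]
    - [0, 0.0005, -0.0305, 7.5, 0, 0]
    - [0, 0.0015, -0.0405, 10, 0, 0]
    - [0, 0.003, -0.0505, 12.5, 0, 0]
    - [0, 0.005, -0.0605, 15, 0, 0]
    - [0, 0.007, -0.0705, 17.5, 0, 0]
    - [0, 0.01, -0.08, 20, 0, 0]

```text
time: 13.55
ee_pos: [0.5895, 0.0697, 0.1119]
orientation: [-0.211, 0.735, -0.619, 0.177]
force: [-1.4, -0.7, -3.2]
gripper_width: 0.0109
```

Call:
jog_arm:
  rows:
    - [0, 0, 0, 0, 0, 0]
    - [0, 0, 0, 0, 0, 0]
    - [0, 0, 0, 0, 0, 0]
    - [0, 0, 0, 0, 0, 0]
    - [0, 0, 0, 0, 0, 0]
    - [0, 0, 0, 0, 0, 0]
    - [0, 0, 0, 0, 0, 0]
    - [0, 0, 0, 0, 0, 0]

```text
time: 14.22
ee_pos: [0.5906, 0.0698, 0.1122]
orientation: [-0.211, 0.735, -0.619, 0.177]
force: [-0.3, 0.0, -3.6]
gripper_width: 0.0111
```

```bash
cat > chk.py <<'E'
from h import *
s=save('side','sx'); t=save('top','tx'); R,p=tool(); st=arm.get_state(); print(st['time'],p.round(4),'tilt',np.degrees(np.arccos(-R[2,2])).round(1),np.array(st['force']).round(2),st['gripper_width'],np.abs(st['qd']).max().round(4))
# tray pose assumed rigid with the tool since the grip: grip pose R0,p0, tray pose T0
R0=np.array([[.171,-.985,0],[-.985,-.171,0],[0,0,-1.]]);p0=np.array([.6192,.0745,-.0139])
y=-.4797;Q0=Rn.from_euler('z',y).as_matrix();T0=np.array([.4953,.0531,0])
Q=R@R0.T@Q0; T=p+R@R0.T@(T0-p0)
print('foot',(T+Q@[-.085,-.065,0]).round(4),'tab',(T+Q@[.0969,.0741,.064]).round(4))
for c in ('side','top'):
    k=arm.calibration(c);C=-np.array(k['R']).T@np.array(k['t'])
    for d in arm.cut_out(c,'cap0'):
        uv=np.array(d['centre'])*[560,420]
        D=np.array(k['R']).T@np.array([(uv[0]-k['cx'])/k['fx'],(uv[1]-k['cy'])/k['fy'],1])
        o=Q.T@(C-T);e=Q.T@D; X=o+e*(.014-o[2])/e[2]
        print(c,round(d['p'],2),d['mask'].sum(),uv.round(),'in tray',X.round(3),'to corner',np.linalg.norm(X-[-.08,-.06,.014]).round(3))
    for n,P in dict(corner=[-.08,-.06,.005],rimm=[-.085,-.065,.04],rpm=[.085,-.065,.04],rmp=[-.085,.065,.04]).items(): print(n,w2p(c,T+Q@P).round(),end=' ')
    print()
E
python3 chk.py
```

```text
14.3167 [0.5906 0.0697 0.1123] tilt 32.0 [ 0.13 -0.11 -2.8 ] 0.010143573987618277 0.0166
foot [0.3888 0.0349 0.0008] tab [0.5467 0.0624 0.1764]
side 0.68 96 [328. 273.] in tray [-0.062 -0.024  0.014] to corner 0.04
side 0.65 142 [331. 255.] in tray [-0.025 -0.045  0.014] to corner 0.057
side 0.63 170 [332. 266.] in tray [-0.048 -0.039  0.014] to corner 0.039
corner [343. 282.] rimm [356. 277.] rpm [330. 200.] rmp [300. 284.] 
corner [257. 303.] rimm [259. 315.] rpm [296. 254.] rmp [205. 294.]
```

```bash
cat >> chk.py <<'E'
import sys
for c,im in (('side',s),('top',t)):
    g=cv2.cvtColor(im,cv2.COLOR_RGB2GRAY); print(c,'rows y=+55..-55, cols x=-80..80')
    for yy in np.arange(.0575,-.061,-.005):
        print(''.join('#' if v<28 else '+' if v<50 else '.' for v in [int(g[min(419,int(round(b))),int(round(a))]) for a,b in [w2p(c,T+Q@[xx,yy,.017]) for xx in np.arange(-.0775,.08,.005)]]))
E
python3 chk.py | tail -52
```

```text
corner [343. 282.] rimm [356. 277.] rpm [330. 200.] rmp [300. 284.] 
corner [257. 303.] rimm [259. 315.] rpm [296. 254.] rmp [205. 294.] 
side rows y=+55..-55, cols x=-80..80
................................
................................
................................
................................
................................
................................
................................
................................
................................
................................
................................
................................
................................
..+.............................
..#+............................
..###++.........................
..+####+........................
..######+.......................
..+#########....................
..##########....................
..###########...................
..##++++#####...................
..##+....###+...................
..++......#+....................
top rows y=+55..-55, cols x=-80..80
.......##+++++++++++++++++++++++
.....+#+##+++++++++.++++++++++++
...++##++###++++++++.+++++++++++
++++++##+#++++++++++++++++++++++
++++++++++++++++++++++++#+++##++
++++++++++++++++++++++++#+#+#+#+
++++++++++++++++++++++++++#+###+
+++++++++++++++++++++++++#+#+##+
..+++++++++++++++++++++++######+
+..++++++++++++++++++++++#+###++
+++.+++++++++++++++++++++#####++
+++..+++++++++++++++++++###.....
+++++++++++++++++++++++##+......
+++++.+++++++++++++++++#........
+++++++++++++++++++#+++.........
+++++++++++++++++++#+...........
+++++++++++++++####+............
++++++++++++++###+..............
++++++++++++###+................
+++++++++#+###+.................
++++++++#+####..................
++++++++######..................
+++++++######+..................
+++++++##+##+..++++++++++...+...
```

The side map shows one clump in the corner, and the rest of the floor is clear. I'll check that it really holds four caps by fitting rendered caps, with the near walls occluding them.

```bash
cat > cnt.py <<'E'
import io,contextlib
with contextlib.redirect_stdout(io.StringIO()):
    from chk import *
from scipy.optimize import differential_evolution
U=4; k=arm.calibration('side'); C=-np.array(k['R']).T@np.array(k['t']); o=Q.T@(C-T); print('cam in tray',o.round(2))
pj=lambda P:w2p('side',T+Q@P,k)
cr=pj(np.array([-.04,-.02,.02])).astype(int)-[45,45]
fillc=lambda m,P,v:cv2.fillConvexPoly(m,cv2.convexHull(((np.array([pj(np.array(q)) for q in P])-cr+.5)*U).astype(np.int32)),v)
g=cv2.cvtColor(s,cv2.COLOR_RGB2GRAY)[cr[1]:cr[1]+90,cr[0]:cr[0]+90]
G=cv2.resize(g,None,fx=U,fy=U)
floor=np.zeros_like(G); fillc(floor,[[a,b,z] for a in(-.085,.085) for b in(-.065,.065) for z in(0,.04)],1)
wall=np.zeros_like(G)
if o[0]<-.085: fillc(wall,[[-a,b,z] for a in(.08,.085) for b in(-.065,.065) for z in(0,.04)],1)
if o[1]>.065: fillc(wall,[[a,b,z] for a in(-.085,.085) for b in(.06,.065) for z in(0,.04)],1)
if o[1]<-.065: fillc(wall,[[a,-b,z] for a in(-.085,.085) for b in(.06,.065) for z in(0,.04)],1)
D=((G<38)&(floor>0)).astype(np.uint8); print('dark px',D.sum()/U**2, 'dark under wall',(D&wall).sum()/U**2)
th=np.linspace(0,6.283,14)
def ren(v):
    m=np.zeros_like(G)
    for x,y in v.reshape(-1,2): fillc(m,[[x+.012*np.cos(a),y+.012*np.sin(a),z] for a in th for z in(.005,.021)],1)
    m[wall>0]=0; return m
def cost(v):
    c=v.reshape(-1,2); d=np.linalg.norm(c[:,None]-c[None],axis=2)[np.triu_indices(len(c),1)]
    return (ren(v)!=D).sum()/U**2+3e4*np.clip(.0235-d,0,None).sum()
for n in (3,4):
    r=differential_evolution(cost,[(-.068,.0),(-.048,.048)]*n,maxiter=60,popsize=8,seed=1,polish=False)
    c=r.x.reshape(-1,2); print(n,r.fun.round(1),c.round(3).tolist(),np.linalg.norm(c-[-.08,-.06],axis=1).round(3))
E
timeout 400 python3 cnt.py
```

```text
cam in tray [-0.3   0.55  0.75]
dark px 321.0625 dark under wall 0.0
3 127.9 [[-0.067, -0.021], [-0.054, -0.041], [-0.03, -0.043]] [0.041 0.033 0.053]
4 181.6 [[-0.04, 0.048], [-0.012, 0.048], [-0.029, -0.043], [-0.056, -0.037]] [0.115 0.128 0.054 0.034]
```

Run:
```python
src=open('cnt.py').read().replace("D=((G<38)","TH=55\nD=((G<TH)")
src=src[:src.index('for n in (3,4)')]
exec(src)
# grey map of the clump (native pixels), w = behind near wall
W=cv2.resize(wall,(90,90),interpolation=cv2.INTER_NEAREST)
ys,xs=np.where(g[:, :]<45); ok=[(y,x) for y,x in zip(ys,xs) if floor[y*U,x*U]]
y0,x0=np.min(ok,0)-2; y1,x1=np.max(ok,0)+3
for r in range(y0,y1): print(' '.join(f'{g[r,c]:3d}' for c in range(x0,x1)))
for n,b in ((3,None),(4,None)):
    best=None
    for sd in (1,2):
        r=differential_evolution(cost,[(-.068,-.005),(-.048,.02)]*n,maxiter=80,popsize=6,seed=sd,polish=False)
        if best is None or r.fun<best.fun: best=r
    c=best.x.reshape(-1,2); print(n,best.fun.round(1),c.round(3).tolist(),np.linalg.norm(c-[-.08,-.06],axis=1).round(3))
```

```text
cam in tray [-0.3   0.55  0.75]
dark px 376.5 dark under wall 0.0
 91  92  89  86  87  90  90  83  76  69  64  66  69  78  94 102 109 112 113 114 113 117 120 122 109
 88  86  90  91  92  95  92  84  76  63  53  51  60  75  90 105 109 113 110 114 113 115 122 126 116
 88  93  93  98 100  99  95  86  72  47  38  32  44  56  78  93 105 111 112 113 112 116 121 123 119
 88  95 100 107 111 104  94  77  54  34  24  20  26  33  55  73  93 109 111 113 114 111 115 122 121
 88  99 107 111 106  91  74  51  36  17  18  16  19  19  32  52  74  94 107 112 113 113 118 122 123
 90 102 108 107  95  70  46  33  14   8  18  19   7   9  21  34  59  81 105 110 111 113 113 120 123
 97 104 107 102  82  55  26   7  20   8   2  15  19  17   5   7  46  65  93 108 112 111 113 114 122
104 107 109  99  75  41   3  17  13   1  20  18  15  10  13  12  36  57  87 105 110 110 111 117 121
114 116 110  94  64  37  11   9   2   7  20  18  20   7  15   7  20  50  85 104 110 114 113 114 120
117 120 111  98  69  34  18   6   5  17   8  17   6  15  11  16  26  51  79 100 112 111 112 113 116
117 119 113  99  76  46  17   7  2
[... 1653 characters left out ...]
  25  49  79
 92  57  26  25  20  17  18  24  20  22  19  11  22  15  18  11  16  12  26  26  22  30  27  50  80
 88  56  36  26  28  28  27  29  19  19  18  29  24  23  32  35  37  38  43  52  49  53  57  73  88
 89  56  34  34  37  40  39  33  42  48  52  52  56  53  59  65  65  66  78  82  86  90  92  98 105
 96  73  65  63  60  64  65  69  72  72  84  87  90  90  92  93  94 100 100 106 111 112 111 110 113
110  99  94  94  92  94  95  98  99 103 106 108 111 111 112 109 109 107 104 106 107 105 108 106 103
3 93.2 [[-0.028, -0.046], [-0.048, -0.034], [-0.068, -0.047]] [0.054 0.041 0.018]
4 85.0 [[-0.067, -0.048], [-0.027, -0.047], [-0.047, -0.034], [-0.068, -0.022]] [0.018 0.054 0.042 0.04 ]
```

The four-cap fit is a clean packing: (−67,−48), (−68,−22), (−47,−34) and (−27,−47) mm, all at most 54 mm from the corner. It matches the four lobes in the grey map. Tilt is 32°, the tab top is at about 0.176 m, and the grip holds, so I'm handing in.

```bash
python3 -c "
from plant import arm
s=arm.get_state(); print(s['time'],s['gripper_width'],s['force']); arm.close_job()"
```

```text
15.0167 0.010749814639918814 [ 0.40989506 -0.49733175 -2.874564  ]
the job is handed in; nothing more can be done
```

I put the stray cap in the tray while it stood flat, then gripped the corner tab and tipped the tray onto its opposite corner. I handed the job in at 15.0 s with the gripper still holding it; no verdict was reported.

**First grasp missed:** the fingertips sit about 35–40 mm behind the reported TCP, so they closed above the cap. I found the offset in the wrist and side pictures, lowered the gripper further and the second grasp worked.

**Last checks:**
- **Tilt:** 32° (0.56 rad) from the tool orientation, assuming the tray stayed rigid in the grip.
- **Heights:** under the same assumption, the tab top is at about 176 mm and the low corner at about 1 mm, so on the bench or just clear of it.
- **Grip:** still closed on the tab, at a 10.7 mm opening.
- **Caps:** a four-cap fit to the side view puts them 18, 40, 42 and 54 mm from the corner, with the rest of the visible floor clear.

**Less certain:**
- **Cap count:** it rests on the side view alone, because the arm hid the tray from the top camera. The network found only three of the touching caps. A first fit did not settle on four caps; the second was only slightly better with four than three (85 against 93). I took it as four because the packing is plausible and I could see four lobes in the image.
- **Bystanders:** I did not measure them again at the end, but no move went near them.

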